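# Refill the push-latch biscuit bin

## Robot

A 6-joint arm with a two-finger parallel gripper is mounted at the origin on the work surface. World frame = base frame: x ahead of the robot, y to its left, z up, the work surface at z = 0. Lengths are in m, angles in rad, forces in N, time in s.
With the tool pointing down it reaches from about 0.25 to 0.8 m from the base axis. Payload 3.9 kg.
Tool frame: the origin (TCP) lies at the very end of the fingers, on their centre line; the grasp point (between the pads) lies 19 mm behind it (robot.grip_depth is the distance from the TCP to the grasp point, in m); z points along the fingers, y is the direction in which the jaws open and shut (so a half turn about z gives the same grasp; the last joint's range is limited). The gripper opens to 85 mm and grips with 20 to 120 N. Pads are 22 mm wide; open, the fingers measure 114 mm over their backs; the gripper's body (76 mm by 85 mm) begins 54 mm behind the grasp point. The pads swing forward as they close: fully open they stand 13 mm farther back than shut.
Start: joints at [1.292, 0.26, -0.138, 1.173, 0, 1.571], TCP at [0.144, 0.505, 0.231] pointing down, gripper open.
Joint ranges: [-2.78, 2.78], [-0.83, 1.72], [-1.28, 1.37], [-1.9, 2.12], [-1.57, 1.48], [-3.14, 3.14]. Speed limits (rad/s): [2.57, 2.57, 3.14, 3.14, 3.14, 3.14].

## Interface

Orientations are given as a unit quaternion [x, y, z, w].
In Python, from plant import robot gives the robot as it stands. The module is installed in compiled form; this text tells all that it offers.
- The arm moves only by the shell command python3 -m creep 'ROWS'. ROWS is text: rows parted by semicolons, each of 7 numbers parted by spaces: the turn, a rotation vector about the tool's x, y, z in units of 5 degrees (1.0 is 5 degrees), then the shift along the tool's x, y, z in cm, then the opening in per cent of the stroke, from 0 (shut) to 100 (fully open). A call has 1 to 5 rows; each row shifts and turns the pose as measured when the row begins, along the tool's axes as they then stand; what a row does not reach is not made up. A row lasts 1/12 s, in which the tool goes at most 41.7 mm and 7.16 degrees, less where a joint would pass 70% of its speed; a pose out of reach is approached as far as the arm can. A call with a gripper value outside its range is refused whole. The fingers move at their own pace and stop on an object; the grip force is fixed at half the most. Time passes only in rows, so rows that do not move let the fingers close. It gives the time, the measured TCP pose, the force and the opening at its end, in the units of the state.
- robot.state(): the state, without advancing time (a new reading comes with each control period).
- robot.snapshot(name): name is "scene" or "top"; returns (picture, depth): 384x512x3 uint8, red, green, blue; 384x512 float32, m along the optical axis (not along the pixel's ray), 0 where there is no reading.
- robot.camera_model(name): a dict with "camera_matrix" (3x3 intrinsics, pixels), "cam_to_world" (4x4, takes a point from camera to world coordinates). Camera axes: x right, y down, z forward; pixel columns grow to the right and rows downward; lengths in m; the calibration is good to about 2 mm. A picture is of the moment at which its call begins. camera_model takes no time and is no camera call.
- robot.finish_job(): hands the job in, once; it reports no verdict.
Trained networks look in the newest picture that a camera, given by its name, has taken for a name from the list of things; names that differ only in an ending like _2 or _b are one class to them, and where a whole thing is asked for, a point or a joint stands for the part that bears it (a point fixed in the world has none). Each returns a list of dicts, best first, with "score" (0 to 1); they miss things now and then, are a little off and sometimes report something else, mostly with a low value. They report only what shows in the picture. A call takes as long as a camera call. They do not tell look-alikes from the thing itself.
- robot.recognise(query, camera): "bbox" ([left, top, width, height] in pixels, round what is visible of it).
- robot.outline_of(query, camera): "pixels" (384x512 bool, what is visible of it) and "bbox" ([left, top, width, height] in pixels, round what is visible of it).
The state is a dict: "time": time; "joint_positions": joint angles; "qvel": joint speeds; "joint_torque": joint torques, N m; "tool_pos": TCP position; "orientation": TCP orientation; "force": force on the tool from outside, world axes, zero at the start; "ft_torque": the same for the moment, N m; "grip_width": finger opening in m.
Only numpy, scipy, OpenCV 4.12 (cv2) and the standard library are available. Lean on these libraries where they do the work, as an engineer would, in place of code of your own. Each camera call takes 0.05 s, during which the arm holds its last target. There are 200 camera calls.

## Task

Refill the lidded biscuit bin: press its push-latch lid so that it springs open and check that it did, then bring the caddy over the bin and tip it just far enough, never nearly on end, for its end flap to swing open and all three biscuits to slide in. Stand the empty caddy upright on its mat again and let go, then push the lid down until it latches and check that it stays shut. Leave the other things where they are.

Things in the scene. Friction and masses are not known exactly. Their poses are not given: they have to be found in the camera images.
- bin: Open-topped aluminium bin fixed to the bench, 190 (x) x 170 (y) x 100 mm high, walls and floor 5 mm. Origin: centre of its underside. x and y lie along its sides, z up. Its mouth is the whole top, covered by the steel lid, which is hinged along the bin's +y side.
- lid (a joint): Lid angle, rad: 0 = shut, latched, flush with the rim; 1.5 = fully open; -0.085 = pressed to its stop. A spring opens it. Push-push latch: a press past about -0.045 (6 mm below flush at the pressing spot; 9 to 10 mm is sure, 3 to 6 N), then let go, toggles it: a latched lid springs fully open within 1 s, one pushed down from open latches. A shallower press changes nothing.
- lid_press (a point): Pressing spot: dark 32 mm disc on the lid's outer face, 128 mm from the hinge, midway along x; moves with the lid. Shut, it is at bin (0, -49, 100) mm. Its z is the lid's outward normal; its -y points to the free edge, 29 mm farther. The lid is 176 mm along the hinge, 157 mm from hinge to free edge, 6 mm thick.
- lid_hinge (a point): Point on the lid's hinge axis, which runs along the bin's x, at bin (0, 79, 96) mm. The lid's outer face lies 4 mm outward of the plane through the axis. Fully open, the lid's free edge stands about 253 mm above the bench and the outer face looks to the bin's +y.
- caddy: Loose steel box 150 (x) x 52 (y) x 56 mm high, clear top, 4 mm walls, 0.22-0.36 kg, on its mat, three biscuits inside. Origin: centre of underside; x along its length, z up. Its -x end is closed only by a flap. Grip it across its 52 mm width at mid-length. Biscuits slide off its floor at about 25 degrees of tip, off each other at 35; 45 to 50 empties it; over 65 is nearly on end.
- caddy_mouth (a point): Middle of the lower edge of the caddy's mouth (its -x end), 75 mm from the caddy's centre and 4 mm above its underside.
- flap (a joint): Angle of the caddy's flap in rad: 0 = hanging shut over the mouth while the caddy is level; it grows as the flap swings outward, by its own weight, when the caddy is tipped with its -x end down. Hinged along the top of the mouth, 48 mm long, 50 mm wide.
- caddy_mat: Flat grey mat fixed to the bench, 200 (x) x 120 (y) x 3 mm thick, under the caddy. Origin: centre of its underside.
- bowl: Bystander: small steel bowl, 130 mm across, 55 mm high. Origin: centre of its underside.
- squeeze_bottle: Bystander: yellow bottle, 60 mm across, 170 mm high. Origin: centre of its underside.
- jar: Bystander: glass jar, 76 mm across, 110 mm high. Origin: centre of its underside.
- shaker: Bystander: steel shaker, 38 mm across, 85 mm high, standing between bin and mat. Origin: centre of its underside.
- biscuit1: Shortbread biscuit 1 of 3, alike: 62 x 38 x 14 mm, 30 g, in the caddy at the start (at its mouth). Origin: centre of its underside, x along its length.
- biscuit2: Shortbread biscuit 2 of 3, alike: 62 x 38 x 14 mm, 30 g, in the caddy at the start (behind the first). Origin: centre of its underside, x along its length.
- biscuit3: Shortbread biscuit 3 of 3, alike: 62 x 38 x 14 mm, 30 g, in the caddy at the start (on top of the second). Origin: centre of its underside, x along its length.
Things that resemble listed ones, but are neither listed nor needed, are in the scene too. Leave any orange or purple look-alike of the caddy alone.

How it is judged:
By the outcome, as a careful person would: the job done as asked, in the order asked, and still so for the second after the job is handed in, with the robot touching nothing.
It also fails if it takes over 72 s, if anything falls off the work surface, if the arm or the gripper's body presses on something with over 40 N, if the wrist force passes 120 N, or if a joint passes its speed limit or range.

## Working session

There is one attempt and no reset: what is moved stays moved. The work goes in short steps, Python scripts to look and compute and a shell command to move; the robot and the scene stay as the last step left them, time stands still between calls to the robot, and variables do not carry over. Pictures are saved under pics/ and viewed, about 8 in all and at most 12, crops included, and the job is handed in when it is done.

```bash
mkdir -p pics; cat > h.py <<'E'
import numpy as np, cv2
from plant import robot
from scipy.spatial.transform import Rotation as R
def snap(n,f=None):
    p,d=robot.snapshot(n)
    if f: cv2.imwrite('pics/'+f,p[:,:,::-1])
    return p,d
def cloud(n,d):
    m=robot.camera_model(n);K=np.array(m['camera_matrix']);T=np.array(m['cam_to_world'])
    v,u=np.mgrid[0:d.shape[0],0:d.shape[1]]
    P=np.stack([(u-K[0,2])/K[0,0]*d,(v-K[1,2])/K[1,1]*d,d],-1)
    return P@T[:3,:3].T+T[:3,3]
def tool(p,q=None):
    """world shift -> tool cm"""
    s=robot.state();r=R.from_quat(s['orientation'])
    return r.inv().apply(np.array(p)-s['tool_pos'])*100
E
python3 - <<'E'
from h import *
s=robot.state();print(s)
print(R.from_quat(s['orientation']).as_matrix().round(3))
ims=[]
for n in ('scene','top'):
    p,d=snap(n,n+'0.png');C=cloud(n,d);np.save(n+'0.npy',C)
    print(n,np.array(robot.camera_model(n)['cam_to_world']).round(3).tolist())
    for q in ('bin','lid_press','caddy','caddy_mat','flap','bowl','squeeze_bottle','jar','shaker'):
        for o in robot.outline_of(q,n)[:3]:
            m=o['pixels']&(d>0)
            if m.sum()<5: continue
            P=C[m];print(q,round(o['score'],2),o['bbox'],np.median(P,0).round(3),P.min(0).round(3),P.max(0).round(3))
E
```

```text
{'time': 0.0, 'joint_positions': array([ 1.29198760e+00,  2.60658288e-01, -1.39374241e-01,  1.17270263e+00,
        2.07293869e-05,  1.57076606e+00]), 'qvel': array([-0.00076281, -0.00028957,  0.00134824,  0.00118301,  0.00020657,
       -0.00221709]), 'joint_torque': array([-5.49244014e-04, -4.05675101e+01,  2.53924102e+01,  1.89093570e-02,
       -6.12508393e-05, -6.98682925e-06]), 'tool_pos': array([0.14429077, 0.5040703 , 0.23047644]), 'orientation': array([ 1.38938238e-01,  9.90300574e-01, -9.58569154e-04, -1.44982171e-04]), 'force': array([ 0.69835916, -0.51404916,  0.19205179]), 'ft_torque': array([ 0.06508167, -0.06011385,  0.03148361]), 'grip_width': 0.08545323889479099}
[[-0.961  0.275 -0.001]
 [ 0.275  0.961 -0.002]
 [ 0.    -0.002 -1.   ]]
scene [[0.217, 0.756, -0.618, 1.253], [0.976, -0.166, 0.14, -0.175], [0.003, -0.634, -0.774, 1.014], [0.0, 0.0, 0.0, 1.0]]
bin 0.72 [293.6, 132.5, 75.1, 83.9] [0.542 0.154 0.1  ] [ 0.386  0.052 -0.003] [0.617 0.291 0.109]
lid_press 0.58 [293.3, 136.3, 71.1, 55.3] [0.505 0.161 0.102] [0.395 0.064 0.096] [0.607 0.259 0.109]
caddy 0.77 [31
[... 2366 characters left out ...]
.192  0.027] [ 0.261 -0.2   -0.001] [ 0.299 -0.183  0.06 ]
bowl 0.63 [242.0, 83.5, 41.0, 44.3] [ 0.763 -0.024  0.023] [ 0.689 -0.085 -0.002] [0.816 0.039 0.061]
squeeze_bottle 0.56 [368.0, 135.6, 36.8, 29.3] [ 0.616 -0.375  0.111] [ 0.594 -0.455 -0.006] [ 0.679 -0.356  0.174]
squeeze_bottle 0.25 [245.5, 174.9, 12.8, 13.8] [ 0.518 -0.001  0.078] [ 0.503 -0.017  0.008] [0.538 0.014 0.091]
shaker 0.64 [249.1, 175.8, 8.2, 12.6] [ 0.518 -0.003  0.078] [ 0.503 -0.017  0.008] [0.538 0.014 0.091]
shaker 0.61 [154.6, 156.1, 75.8, 69.9] [0.495 0.163 0.1  ] [0.391 0.065 0.001] [0.599 0.264 0.108]
shaker 0.48 [298.1, 172.1, 23.7, 58.8] [ 0.474 -0.168  0.059] [ 0.397 -0.197  0.001] [ 0.552 -0.142  0.067]
```

View pics/top0.png

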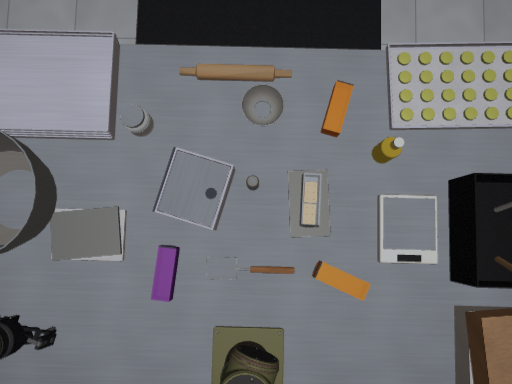

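View pics/scene0.png

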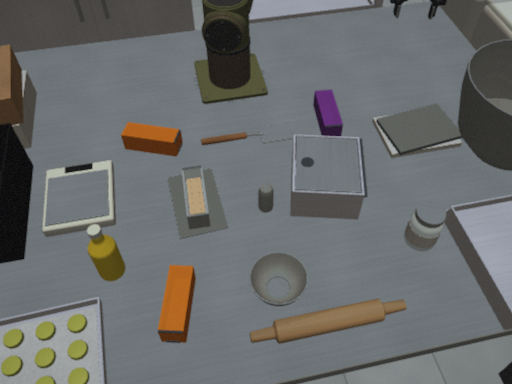

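Top view: bin lid with its dark disc at (211,193); caddy on the grey mat at (311,200); shaker (252,182); bowl (263,105). In the scene view the bin is at (327,175) and the caddy at (195,195). Next I fit poses and zoom on the caddy to find its flap end.

```bash
python3 - <<'E'
from h import *
T=cv2.imread('pics/top0.png');S=cv2.imread('pics/scene0.png')
a=cv2.resize(T[160:245,280:340],(420,595),interpolation=cv2.INTER_CUBIC)
b=cv2.resize(S[155:240,165:220],(380,590),interpolation=cv2.INTER_CUBIC)
o=np.zeros((595,800,3),np.uint8);o[:,:420]=a;o[:590,420:]=b;cv2.imwrite('pics/z1.png',o)
for n in('top','scene'):
    C=np.load(n+'0.npy')
    def fit(lo,hi,z0,z1,l):
        m=(C[...,0]>lo[0])&(C[...,0]<hi[0])&(C[...,1]>lo[1])&(C[...,1]<hi[1])&(C[...,2]>z0)&(C[...,2]<z1)
        P=C[m];r=cv2.minAreaRect((P[:,:2]*1000).astype(np.float32));print(n,l,m.sum(),r,P[:,2].mean().round(4),cv2.boxPoints(r).round(0).tolist())
    fit((.36,.04),(.64,.30),.092,.115,'lid')
    fit((.38,-.22),(.58,-.12),.05,.075,'caddytop')
    fit((.38,-.22),(.58,-.12),.012,.05,'caddyin')
    fit((.48,-.03),(.56,.03),.07,.1,'shaker')
    im=T if n=='top' else S
    m=((C[...,2]>.09)&(C[...,2]<.115)&(im.max(-1)<90)&(C[...,0]>.4)&(C[...,0]<.6)&(C[...,1]>.07)&(C[...,1]<.25))
    print('disc',m.sum(),np.median(C[m],0))
C=np.load('top0.npy');print((C[170:235:3,311,2]*1000).astype(int),C[170:235:3,311,0].round(3))
E
```

```text
top lid 4206 ((497.0467834472656, 165.21755981445312), (178.87245178222656, 190.70339965820312), 74.16986846923828) 0.1 [[381.0, 105.0], [564.0, 53.0], [613.0, 225.0], [430.0, 277.0]]
top caddytop 984 ((475.264892578125, -170.44760131835938), (52.646568298339844, 153.32540893554688), 88.07793426513672) 0.059 [[398.0, -194.0], [551.0, -199.0], [553.0, -147.0], [400.0, -142.0]]
top caddyin 74 ((469.3178405761719, -146.55874633789062), (156.893798828125, 37.727787017822266), 13.107865333557129) 0.0294 [[389.0, -146.0], [397.0, -183.0], [550.0, -147.0], [541.0, -110.0]]
top shaker 110 ((521.8466796875, -0.7952480316162109), (33.99042510986328, 30.72292709350586), 77.56094360351562) 0.0797 [[503.0, -14.0], [533.0, -21.0], [541.0, 12.0], [511.0, 19.0]]
disc 152 [0.49074798 0.12124686 0.10056411]
scene lid 4251 ((499.5791015625, 164.6558837890625), (178.3780059814453, 196.05218505859375), 74.10537719726562) 0.1013 [[381.0, 106.0], [569.0, 52.0], [618.0, 224.0], [430.0, 277.0]]
scene caddytop 1070 ((478.8271484375, -171.00851440429688), (51.87215805053711, 158.825927734375), 88.08848571777344) 0.06 [[399.0, -194.0], [557.0, -200.0], [559.0, -148.0], [400.0, -142.0]]
scene caddyin 196 ((553.5487060546875, -173.4266815185547), (51.8546028137207, 7.564243793487549), 88.1156005859375) 0.0307 [[549.0, -199.0], [556.0, -199.0], [558.0, -148.0], [551.0, -147.0]]
scene shaker 136 ((528.7781372070312, -1.7170848846435547), (34.63048553466797, 28.89985466003418), 70.20354461669922) 0.0803 [[509.0, -13.0], [537.0, -23.0], [548.0, 10.0], [521.0, 19.0]]
disc 231 [0.54547618 0.12081535 0.0990492 ]
[ 2 59 59 59 56 59 61 58 62 59 60 57 58 59 56 57 61 59 59 18  1 -1] [0.569 0.552 0.543 0.534 0.526 0.517 0.508 0.5   0.491 0.482 0.473 0.465
 0.456 0.448 0.439 0.431 0.422 0.413 0.405 0.397 0.388 0.38 ]
```

View pics/z1.png

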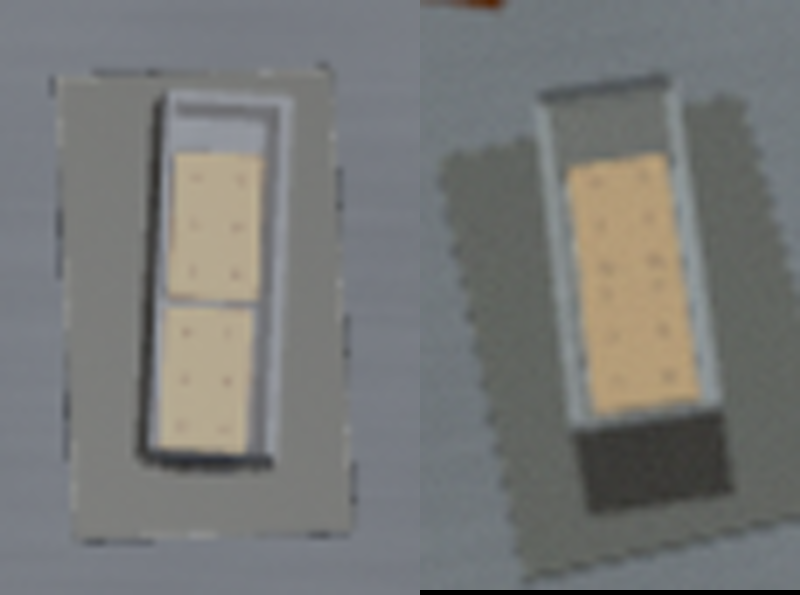

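Zoom: the biscuits sit nearer the caddy's world −x end, with a thin dark edge there. A clear gap and the thick wall are at the +x end. In the scene view the +x biscuit hides the step, so the stack is at +x and the mouth points to world −x. Now I refine the disc position and start the approach.

```bash
python3 - <<'E'
from h import *
T=cv2.imread('pics/top0.png');C=np.load('top0.npy')
g=T.max(-1).astype(int);m=np.zeros(g.shape,bool);m[183:204,201:221]=g[183:204,201:221]<80
print(m.sum(),C[m].mean(0),C[m].min(0),C[m].max(0))
S=cv2.imread('pics/scene0.png');C=np.load('scene0.npy')
g=S.max(-1).astype(int);m=np.zeros(g.shape,bool);m[154:170,299:317]=g[154:170,299:317]<80
print(m.sum(),C[m].mean(0),C[m].min(0),C[m].max(0))
E
python3 -m creep '0 0 0 -3.4 -2.1 0 0;0 0 0 -3.4 -2.1 0 0;0 0 0 -3.4 -2.1 0 0;0 0 0 -3.4 -2.1 0 0;0 0 0 -3.4 -2.1 0 0'
```

```text
83 [0.48313101 0.11401307 0.10182923] [0.47098052 0.09875486 0.0974466 ] [0.49650313 0.12674199 0.10810965]
84 [0.49537981 0.10817017 0.11363167] [ 0.47234702 -0.17539012  0.09780354] [1.25307411 0.12657115 1.01370967]
time: 1.42
tool_pos: [0.2797, 0.3604, 0.2304]
orientation: [0.131, 0.991, 0.003, -0.0]
force: [0.5, 0.6, -0.9]
grip_width: 0.0253
```

```bash
python3 -m creep '0 0 0 -3.4 -2.4 0 0;0 0 0 -3.4 -2.4 0 0;0 0 0 -3.4 -2.4 0 0;0 0 0 -3.4 -2.4 1 0;0 0 0 -3.4 -2.4 1 0'
python3 -m creep '0 0 0 -3.4 -2.4 1 0;0 0 0 -3.4 -2.4 1 0;0 0 0 0 0 1 0'
python3 -c "
from h import *
print(tool([.484,.113,.115]),robot.state()['joint_positions'],R.from_quat(robot.state()['orientation']).as_rotvec())"
```

```text
time: 1.83
tool_pos: [0.4129, 0.2017, 0.2132]
orientation: [0.13, 0.992, 0.006, 0.003]
force: [0.6, 0.4, -0.7]
grip_width: 0.0002
time: 2.08
tool_pos: [0.47, 0.1347, 0.1846]
orientation: [0.134, 0.991, 0.006, 0.007]
force: [0.9, -0.2, -0.2]
grip_width: 0.0004
[-1.84533826 -1.81303779  6.96020418] [ 0.27539284  0.21209688 -0.32907534  1.01249913  0.00561923  0.5436344 ] [0.41820727 3.09998285 0.01872666]
```

```bash
python3 -m creep '0 0 0 -1.8 -1.8 3 0;0 0 0 0 0 2 0;0 0 0 0 0 0.5 0;0 0 0 0 0 0 0'
python3 -c "
from h import *
print(tool([.484,.113,.105]))"
```

```text
time: 2.42
tool_pos: [0.4854, 0.1097, 0.1284]
orientation: [0.138, 0.99, 0.006, 0.007]
force: [-1.0, -0.2, 0.5]
grip_width: -0.0002
[0.25836525 0.24791554 2.34075696]
```

```bash
python3 -m creep '0 0 0 0.2 0.2 1.7 0;0 0 0 0 0 0.8 0;0 0 0 0 0 0.7 0;0 0 0 0 0 0.6 0;0 0 0 0 0 0 0'
```

```text
time: 2.83
tool_pos: [0.4869, 0.1143, 0.0934]
orientation: [0.136, 0.991, 0.006, 0.01]
force: [-1.6, -1.3, 2.9]
grip_width: 0.0003
```

```bash
python3 -m creep '0 0 0 0 0 0.4 0;0 0 0 0 0 0.1 0' && python3 -m creep '0 0 0 0 -1.5 -3.5 0;0 0 0 0 -3 -2.5 0;0 0 0 0 -4 0 0;0 0 0 0 -4 0 0;0 0 0 0 -3 0 0'
python3 - <<'E'
from h import *
p,d=snap('top','t1.png');C=cloud('top',d)
p2,d2=snap('scene','s1.png');C2=cloud('scene',d2)
for c in(C,C2):
    m=(c[...,0]>.38)&(c[...,0]<.64)&(c[...,1]>.17)&(c[...,1]<.31)&(c[...,2]>.12);print(m.sum(),c[m].min(0),c[m].max(0),np.median(c[m],0))
cv2.imwrite('pics/v1.png',np.hstack([p[100:300,120:380],p2[60:260,120:420]])[:,:,::-1])
E
```

```text
time: 3.0
tool_pos: [0.4875, 0.1147, 0.0897]
orientation: [0.136, 0.991, 0.006, 0.011]
force: [-0.8, -1.7, 3.6]
grip_width: -0.0003
time: 3.42
tool_pos: [0.4489, -0.0334, 0.1506]
orientation: [0.128, 0.992, 0.009, 0.015]
force: [0.9, -0.1, -0.6]
grip_width: 0.0001
1006 [0.40805449 0.17004493 0.12001667] [0.59522802 0.2452201  0.19861794] [0.48275946 0.19441258 0.14856809]
993 [0.41115969 0.17001898 0.12000065] [0.60172755 0.24718862 0.22169914] [0.49729387 0.19509389 0.15600405]
```

View pics/v1.png

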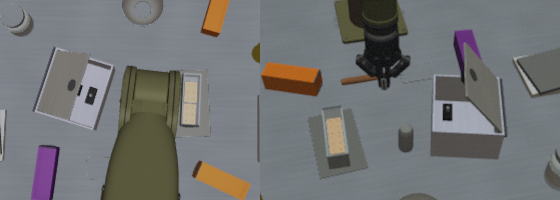

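The lid is swinging open in both views; I'll recheck it from depth after the next move. On to the caddy.

```bash
cat >> h.py <<'E'
def ori(yaw_y,tip=0):
    """tool down, tool y at world angle yaw_y (deg), tipped by tip deg about -caddy y"""
    a=np.radians(yaw_y);y=np.array([np.cos(a),np.sin(a),0]);z=np.array([0,0,-1.]);x=np.cross(y,z)
    return R.from_rotvec(-y*np.radians(tip))*R.from_matrix(np.stack([x,y,z],1))
def plan(p,yaw,tip=0):
    s=robot.state();r=R.from_quat(s['orientation'])
    print('t',round(s['time'],2),'turn',((r.inv()*ori(yaw,tip)).as_rotvec()/np.radians(5)).round(2),'shift',tool(p).round(2),'pos',s['tool_pos'].round(4),'w',round(s['grip_width'],4),'F',s['force'].round(1),'j',s['joint_positions'].round(2))
E
python3 -c "
from h import *
plan([.476,-.1705,.13],88.1)
p,d=snap('scene');C=cloud('scene',d)
m=(C[...,0]>.38)&(C[...,0]<.66)&(C[...,1]>.17)&(C[...,1]<.33)&(C[...,2]>.12);print(m.sum(),C[m].min(0),C[m].max(0))"
```

```text
t 3.52 turn [ 0.2   0.31 -2.64] shift [ -6.21 -12.41   1.91] pos [ 0.4478 -0.0348  0.15  ] w -0.0001 F [-0.1 -0.4  0.4] j [-0.09  0.17 -0.49  0.89  0.02  0.18]
967 [0.41394902 0.17006767 0.12030201] [0.60158448 0.25069562 0.23304248]
```

```bash
python3 -m creep '0.1 0.2 -0.9 -1.5 -3.3 0 100;0.1 0.1 -0.9 -1.2 -3.3 0 100;0 0 -0.9 -1 -3.3 0 100;0 0 0 0 -2 0 100;0 0 0 0 0 0 100'
python3 -c "
from h import *
plan([.476,-.1705,.022],88.1)
p,d=snap('scene');C=cloud('scene',d)
m=(C[...,0]>.38)&(C[...,0]<.66)&(C[...,1]>.17)&(C[...,1]<.33)&(C[...,2]>.12);print(m.sum(),C[m].min(0),C[m].max(0))"
```

```text
time: 3.98
tool_pos: [0.4719, -0.1557, 0.1492]
orientation: [0.002, 1.0, 0.003, 0.002]
force: [0.4, -0.5, -0.4]
grip_width: 0.0606
t 3.98 turn [0.08 0.05 0.34] shift [-0.36 -1.56 12.71] pos [ 0.4719 -0.1557  0.1492] w 0.0606 F [ 0.4 -0.5 -0.4] j [-0.32  0.26 -0.36  0.95  0.01 -0.32]
819 [0.43271251 0.20003612 0.12033008] [0.60600859 0.25448285 0.25813189]
```

```bash
python3 -m creep '0 0 0.3 -0.4 -1.5 1.5 100;0 0 0 0 0 2 100;0 0 0 0 0 2 100;0 0 0 0 0 0 100'
python3 -c "
from h import *
plan([.476,-.1705,.022],88.1)"
```

```text
time: 4.37
tool_pos: [0.4799, -0.1629, 0.0936]
orientation: [0.012, 1.0, 0.006, 0.005]
force: [-0.5, 0.1, 0.4]
grip_width: 0.0853
t 4.37 turn [0.14 0.11 0.09] shift [ 0.44 -0.85  7.15] pos [ 0.4799 -0.1629  0.0936] w 0.0853 F [-0.5  0.1  0.4] j [-0.34  0.33 -0.43  0.81  0.01 -0.31]
```

```bash
python3 -m creep '0.15 0.1 0.1 0.4 -0.9 0 100;0 0 0 0 0 0 100'
python3 -c "
from h import *
plan([.476,-.1705,.022],88.1)
p,d=snap('scene','s2.png');cv2.imwrite('pics/v2.png',cv2.resize(p[100:260,130:400],(800,474))[:,:,::-1])"
```

```text
time: 4.53
tool_pos: [0.4751, -0.1691, 0.0934]
orientation: [0.015, 1.0, -0.0, -0.001]
force: [0.0, 0.5, 1.0]
grip_width: 0.0857
t 4.53 turn [-0.   -0.03  0.03] shift [-0.11 -0.14  7.14] pos [ 0.4751 -0.1691  0.0934] w 0.0857 F [0.  0.5 1. ] j [-0.34  0.33 -0.43  0.82 -0.   -0.31]
```

View pics/v2.png

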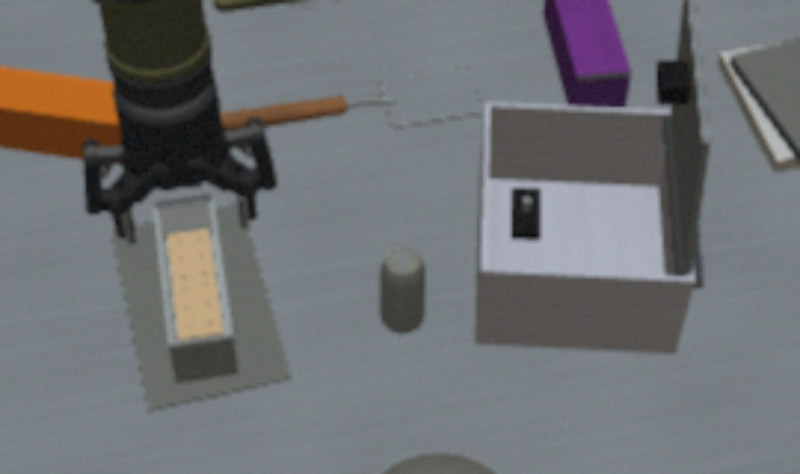

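The lid stands fully open (upright at (685,150) in the crop), and the open fingers straddle the caddy at (195,270). Now I descend and grip.

```bash
python3 -m creep '0 0 0 -0.1 -0.15 2 100;0 0 0 0 0 2 100;0 0 0 0 0 1.7 100;0 0 0 0 0 1 100;0 0 0 0 0 0 100'
python3 -c "
from h import *
plan([.476,-.1705,.022],88.1)"
```

```text
time: 5.0
tool_pos: [0.4838, -0.1699, 0.0321]
orientation: [0.014, 1.0, -0.001, 0.007]
force: [0.1, 0.5, 0.4]
grip_width: 0.0854
t 5.0 turn [-0.03  0.16  0.07] shift [ 0.79 -0.08  1.  ] pos [ 0.4838 -0.1699  0.0321] w 0.0854 F [0.1 0.5 0.4] j [-0.34  0.4  -0.51  0.65  0.   -0.31]
```

```bash
python3 -m creep '0 0.15 0 0.8 -0.1 1 100;0 0 0 0 0 0 100'; python3 -c "
from h import *
plan([.476,-.1705,.022],88.1)"
python3 -m creep '0 0 0 0 0 0 0;0 0 0 0 0 0 0;0 0 0 0 0 0 0;0 0 0 0 0 0 0;0 0 0 0 0 0 0'; python3 -m creep '0 0 0 0 0 0 0;0 0 0 0 0 0 0';python3 -c "
from h import *
plan([.476,-.1705,.022],88.1)"
```

```text
time: 5.17
tool_pos: [0.4767, -0.1706, 0.0232]
orientation: [0.013, 1.0, -0.002, 0.001]
force: [-1.0, 0.4, -1.0]
grip_width: 0.0855
t 5.17 turn [-0.04  0.02  0.08] shift [0.07 0.01 0.12] pos [ 0.4767 -0.1706  0.0232] w 0.0855 F [-1.   0.4 -1. ] j [-0.34  0.41 -0.52  0.64 -0.   -0.32]
time: 5.58
tool_pos: [0.4784, -0.1713, 0.0258]
orientation: [0.013, 1.0, -0.002, 0.003]
force: [-0.7, 0.0, -3.1]
grip_width: 0.0514
time: 5.75
tool_pos: [0.4778, -0.171, 0.0254]
orientation: [0.013, 1.0, -0.002, 0.002]
force: [-0.5, 0.2, -4.2]
grip_width: 0.0514
t 5.75 turn [-0.04  0.06  0.07] shift [0.18 0.05 0.34] pos [ 0.4778 -0.171   0.0254] w 0.0514 F [-0.5  0.2 -4.2] j [-0.34  0.41 -0.52  0.64 -0.   -0.32]
```

```bash
python3 -m creep '0 0 0 0 0 -1.5 0;0 0 0 0 0 -3 0;0 0 0 0 0 -3.5 0;0 0 0 0 0 -3.5 0;0 0 0 0 0 -3.5 0'; python3 -m creep '0 0 0 0 0 -3 0;0 0 0 0 0 -1.5 0;0 0 0 0 0 0 0';python3 -c "
from h import *
plan([.569,.137,.2],88.1)"
```

```text
time: 6.17
tool_pos: [0.4676, -0.1671, 0.1698]
orientation: [0.013, 1.0, 0.003, -0.01]
force: [0.5, -0.1, -4.0]
grip_width: 0.0512
time: 6.42
tool_pos: [0.4712, -0.1681, 0.2235]
orientation: [0.013, 1.0, 0.001, -0.005]
force: [0.5, 0.1, -3.1]
grip_width: 0.0515
t 6.42 turn [ 0.02 -0.12  0.07] shift [-8.99 30.76  2.31] pos [ 0.4712 -0.1681  0.2235] w 0.0515 F [ 0.5  0.1 -3.1] j [-0.34  0.23 -0.2   1.15 -0.   -0.31]
```

```bash
python3 -m creep '0 0 0 -0.8 2 0 0;0 0 0 -1 3 0 0;0 0 0 -1 3.5 0 0;0 0 0 -1 3.5 0 0;0 0 0 -1 3.5 0 0'; python3 -m creep '0 0 0 -1 3.5 0 0;0 0 0 -1 3.5 0 0;0 0 0 -1 3 0 0;0 0 0 -0.5 2 0 0;0 0 0 0 0 0 0';python3 -c "
from h import *
plan([.569,.137,.2],88.1)"
```

```text
time: 6.83
tool_pos: [0.5222, -0.0166, 0.2181]
orientation: [0.021, 1.0, -0.001, -0.008]
force: [1.0, -0.7, -3.9]
grip_width: 0.0518
time: 7.25
tool_pos: [0.5604, 0.1143, 0.2061]
orientation: [0.017, 1.0, -0.001, -0.014]
force: [0.5, -0.0, -4.7]
grip_width: 0.0512
t 7.25 turn [-0.02 -0.32 -0.02] shift [-0.8   2.3   0.59] pos [0.5604 0.1143 0.2061] w 0.0512 F [ 0.5 -0.  -4.7] j [ 0.2   0.37 -0.04  1.19  0.    0.23]
```

```bash
python3 -m creep '0 -0.3 0 -0.8 2.3 0.6 0;0 0 0 0 0 0 0';python3 -c "
from h import *
plan([.569,.137,.2],88.1);plan([.569,.137,.2],88.1,48)
p,d=snap('scene','s3.png')"
```

```text
time: 7.42
tool_pos: [0.5679, 0.1387, 0.1952]
orientation: [0.016, 1.0, -0.002, -0.003]
force: [-0.6, -0.3, -2.9]
grip_width: 0.0512
t 7.42 turn [-0.04 -0.07  0.01] shift [-0.12 -0.17 -0.48] pos [0.5679 0.1387 0.1952] w 0.0512 F [-0.6 -0.3 -2.9] j [ 0.24  0.38 -0.05  1.14 -0.    0.27]
t 7.42 turn [-0.03 -9.67  0.02] shift [-0.12 -0.17 -0.48] pos [0.5679 0.1387 0.1952] w 0.0512 F [-0.6 -0.3 -2.9] j [ 0.24  0.38 -0.05  1.14 -0.    0.27]
```

```bash
python3 -m creep '0 -1 0 0 0 -0.5 0;0 -1 0 0 0 0 0;0 -1 0 0 0 0 0;0 -1 0 0 0 0 0;0 0 0 0 0 0 0';python3 -c "
from h import *
plan([.569,.137,.2],88.1,48)"
```

```text
time: 7.88
tool_pos: [0.5585, 0.1295, 0.1866]
orientation: [0.017, 0.986, -0.012, 0.164]
force: [-2.6, -1.0, -5.4]
grip_width: 0.0516
t 7.88 turn [-0.19 -5.82  0.07] shift [-1.41  0.76 -0.95] pos [0.5585 0.1295 0.1866] w 0.0516 F [-2.6 -1.  -5.4] j [ 0.3   0.16 -0.46  0.65 -0.12  0.31]
```

```bash
python3 -m creep '0 -0.9 0 -1.5 0.8 -1 0;0 -1 0 0 0 0 0;0 -1 0 -0.3 0 -0.2 0;0 -1 0 -0.3 0 -0.2 0;0 0 0 0 0 0 0';python3 -c "
from h import *
plan([.569,.137,.2],88.1,48)"
```

```text
time: 8.3
tool_pos: [0.5672, 0.131, 0.2009]
orientation: [0.016, 0.946, -0.019, 0.323]
force: [-3.3, -0.6, -5.9]
grip_width: 0.0511
t 8.3 turn [-0.28 -2.04  0.13] shift [-0.08  0.61  0.15] pos [0.5672 0.131  0.2009] w 0.0511 F [-3.3 -0.6 -5.9] j [ 0.37  0.03 -0.76  0.17 -0.27  0.32]
```

```bash
python3 -m creep '-0.2 -1 0 -0.2 0.6 0 0;0 -1 0 -0.2 0 0 0;0 0 0 0 0 0 0;0 0 0 0 0 0 0;0 0 0 0 0 0 0';python3 -m creep '0 0 0 0 0 0 0;0 0 0 0 0 0 0;0 0 0 0 0 0 0;0 0 0 0 0 0 0;0 0 0 0 0 0 0';python3 -c "
from h import *
plan([.569,.137,.2],88.1,48)
p,d=snap('top');q,_=snap('scene')
cv2.imwrite('pics/v3.png',np.hstack([cv2.resize(p[120:260,120:260],(400,400)),cv2.resize(q[60:220,250:410],(400,400))])[:,:,::-1])"
```

```text
time: 8.72
tool_pos: [0.571, 0.1347, 0.1991]
orientation: [0.011, 0.918, -0.015, 0.395]
force: [0.6, -0.5, -3.0]
grip_width: 0.0515
time: 9.13
tool_pos: [0.58, 0.1369, 0.2061]
orientation: [0.013, 0.918, -0.014, 0.397]
force: [0.8, 0.1, -2.4]
grip_width: 0.0515
t 9.13 turn [-0.13 -0.24  0.12] shift [ 1.2  -0.01 -0.38] pos [0.58   0.1369 0.2061] w 0.0515 F [ 0.8  0.1 -2.4] j [ 0.4   0.02 -0.9  -0.12 -0.32  0.3 ]
```

View pics/v3.png

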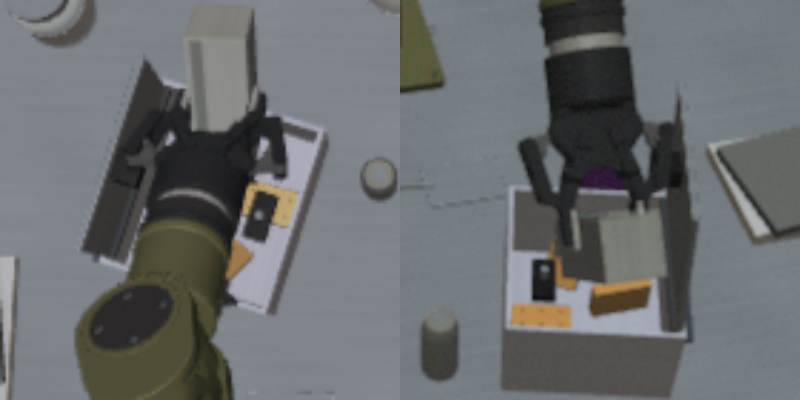

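All three biscuits are in the bin: in the scene crop at (565,265), (540,315) and (620,297). The wrist force fell to match an empty caddy. Now I level it and go back.

```bash
python3 -m creep '0 1.2 0 0 0 -1 0;0 1.2 0 0 0 -1 0;0 1.2 0 0 0 -1 0;0 1.2 0 0 0 0 0;0 1.2 0 0 0 0 0';python3 -m creep '0 1.2 0 0 0 0 0;0 1.2 0 0 0 0 0;0 0.8 0 0 0 0 0;0 0 0 0 0 0 0';python3 -c "
from h import *
plan([.478,-.171,.22],88.1)"
```

```text
time: 9.65
tool_pos: [0.5482, 0.135, 0.2158]
orientation: [0.013, 0.988, -0.013, 0.15]
force: [1.7, 0.8, -3.3]
grip_width: 0.0516
time: 9.98
tool_pos: [0.5546, 0.1356, 0.22]
orientation: [0.016, 1.0, -0.01, 0.009]
force: [2.6, -0.4, -3.4]
grip_width: 0.0509
t 9.98 turn [-0.21  0.21  0.02] shift [  6.7  -30.88   0.46] pos [0.5546 0.1356 0.22  ] w 0.0509 F [ 2.6 -0.4 -3.4] j [ 0.25  0.33 -0.06  1.16 -0.02  0.28]
```

```bash
python3 -m creep '-0.2 0.2 0 0.5 -2 0 0;0 0 0 0.7 -3 0 0;0 0 0 0.7 -3.5 0 0;0 0 0 0.7 -3.5 0 0;0 0 0 0.7 -3.5 0 0';python3 -m creep '0 0 0 0.8 -3.5 0 0;0 0 0 0.7 -3.5 0 0;0 0 0 0.7 -3.5 0 0;0 0 0 0.4 -3 0 0;0 0 0 0 0 0 0';python3 -c "
from h import *
plan([.478,-.171,.04],88.1)"
```

```text
time: 10.4
tool_pos: [0.5226, -0.0161, 0.2176]
orientation: [0.009, 1.0, 0.0, 0.007]
force: [1.0, -0.8, -2.7]
grip_width: 0.051
time: 10.82
tool_pos: [0.4894, -0.1615, 0.2173]
orientation: [0.011, 1.0, -0.005, 0.013]
force: [0.9, 0.9, -2.3]
grip_width: 0.0515
t 10.82 turn [-0.12  0.3   0.14] shift [ 1.59 -0.79 17.7 ] pos [ 0.4894 -0.1615  0.2173] w 0.0515 F [ 0.9  0.9 -2.3] j [-0.32  0.23 -0.22  1.1  -0.   -0.3 ]
```

```bash
python3 -m creep '-0.1 0.3 0.1 1.2 -0.8 1 0;0 0 0 0 0 2.5 0;0 0 0 0 0 3 0;0 0 0 0 0 3 0;0 0 0 0 0 2 0';python3 -m creep '0 0 0 0 0 0 0;0 0 0 0 0 0 0';python3 -c "
from h import *
plan([.478,-.171,.04],88.1)
p,d=snap('scene');C=cloud('scene',d)
cv2.imwrite('pics/v4.png',cv2.resize(p[130:250,140:260],(600,600))[:,:,::-1])
m=(C[...,0]>.38)&(C[...,0]<.6)&(C[...,1]>-.21)&(C[...,1]<-.13)&(C[...,2]>.06)&(C[...,2]<.18)
P=C[m]
for x in np.arange(.39,.58,.02):
    q=P[abs(P[:,0]-x)<.01]
    if len(q): print(x.round(2),np.percentile(q[:,2],[10,50,90]).round(3),q[:,1].min().round(3),q[:,1].max().round(3))"
```

```text
time: 11.23
tool_pos: [0.4825, -0.1745, 0.1055]
orientation: [0.018, 1.0, -0.007, 0.013]
force: [-0.8, 0.5, -2.6]
grip_width: 0.051
time: 11.4
tool_pos: [0.4784, -0.1724, 0.1015]
orientation: [0.017, 1.0, -0.007, 0.01]
force: [-0.1, -0.1, -2.2]
grip_width: 0.051
t 11.4 turn [-0.15  0.24 -0.02] shift [0.18 0.22 6.15] pos [ 0.4784 -0.1724  0.1015] w 0.051 F [-0.1 -0.1 -2.2] j [-0.34  0.31 -0.43  0.81 -0.01 -0.31]
0.45 [0.134 0.135 0.137] -0.191 -0.155
0.47 [0.135 0.137 0.165] -0.21 -0.131
0.49 [0.125 0.138 0.175] -0.21 -0.13
0.51 [0.135 0.137 0.139] -0.199 -0.147
0.53 [0.135 0.137 0.139] -0.2 -0.147
0.55 [0.09  0.12  0.138] -0.201 -0.148
```

View pics/v4.png

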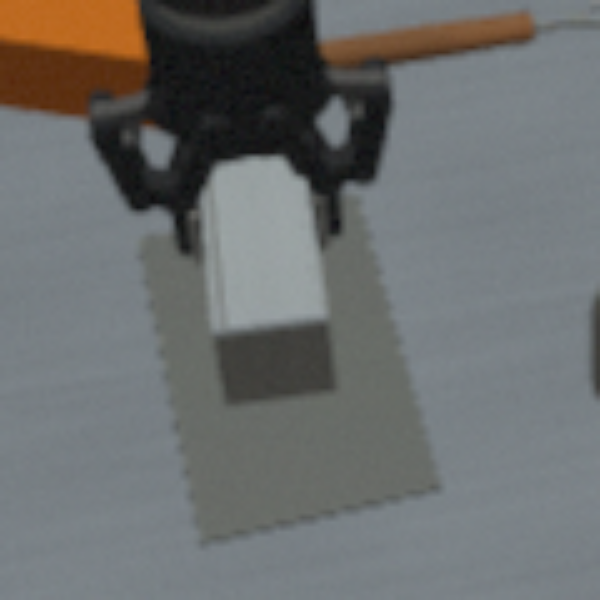

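The caddy is level, empty and centred over its mat. I lower it until it touches.

```bash
python3 -m creep '-0.1 0.2 0 0.1 0.2 2 0;0 0 0 0 0 2 0;0 0 0 0 0 1.5 0;0 0 0 0 0 0.8 0;0 0 0 0 0 0 0';python3 -c "
from h import *
plan([.478,-.171,.0255],88.1)"
```

```text
time: 11.87
tool_pos: [0.4864, -0.1722, 0.0462]
orientation: [0.016, 1.0, -0.006, 0.011]
force: [-1.5, -0.2, -2.0]
grip_width: 0.0512
t 11.87 turn [-0.12  0.25  0.01] shift [0.89 0.12 2.05] pos [ 0.4864 -0.1722  0.0462] w 0.0512 F [-1.5 -0.2 -2. ] j [-0.34  0.38 -0.49  0.67 -0.   -0.31]
```

```bash
python3 -m creep '-0.1 0.3 0 0.9 0.1 1.2 0;0 0 0 0 0 0.6 0;0 0 0 0 0 0 0';python3 -c "
from h import *
plan([.478,-.171,.0255],88.1)"
```

```text
time: 12.12
tool_pos: [0.4802, -0.1719, 0.0302]
orientation: [0.016, 1.0, -0.002, 0.0]
force: [-0.4, -0.0, -2.0]
grip_width: 0.0516
t 12.12 turn [-0.04  0.    0.01] shift [0.22 0.08 0.47] pos [ 0.4802 -0.1719  0.0302] w 0.0516 F [-0.4 -0.  -2. ] j [-0.34  0.41 -0.5   0.66 -0.   -0.31]
```

```bash
python3 -m creep '0 0 0 0.2 0.1 0.4 0;0 0 0 0 0 0 0';python3 -m creep '0 0 0 0 0 0.15 0;0 0 0 0 0 0 0'
```

```text
time: 12.28
tool_pos: [0.4786, -0.171, 0.0264]
orientation: [0.016, 1.0, -0.002, 0.001]
force: [0.2, 0.7, -3.2]
grip_width: 0.0512
time: 12.45
tool_pos: [0.4795, -0.1713, 0.0257]
orientation: [0.016, 1.0, -0.002, 0.002]
force: [-0.6, 0.0, -2.7]
grip_width: 0.0512
```

```bash
python3 -m creep '0 0 0 0.1 0 0.2 0;0 0 0 0 0 0 0';python3 -m creep '0 0 0 0 0 0.15 0;0 0 0 0 0 0 0'
```

```text
time: 12.62
tool_pos: [0.4801, -0.1717, 0.0261]
orientation: [0.016, 1.0, -0.003, 0.004]
force: [-0.7, -0.0, -2.7]
grip_width: 0.051
time: 12.78
tool_pos: [0.4808, -0.1719, 0.0256]
orientation: [0.016, 1.0, -0.003, 0.004]
force: [-0.2, 1.4, -0.9]
grip_width: 0.0511
```

```bash
python3 -m creep '0 0.1 0 0.1 0 0.2 0;0 0 0 0 0 0.1 0';python3 -m creep '0 0 0 0 0 0 30;0 0 0 0 0 0 60;0 0 0 0 0 0 100;0 0 0 0 0 0 100;0 0 0 0 0 0 100'; python3 -m creep '0 0 0 0 0 0 100;0 0 0 0 0 0 100'
```

```text
time: 12.95
tool_pos: [0.4811, -0.1721, 0.0254]
orientation: [0.016, 1.0, -0.003, 0.002]
force: [-2.8, 0.3, 3.7]
grip_width: 0.0514
time: 13.37
tool_pos: [0.4816, -0.1724, 0.0249]
orientation: [0.016, 1.0, -0.003, 0.002]
force: [0.5, -0.2, -0.2]
grip_width: 0.0843
time: 13.53
tool_pos: [0.4818, -0.1725, 0.0248]
orientation: [0.016, 1.0, -0.003, 0.002]
force: [0.2, -0.1, 0.3]
grip_width: 0.0858
```

```bash
python3 -m creep '0 0 0 0 0 -1.5 100;0 0 0 0 0 -3 100;0 0 0 0 0 -4 100;0 0 0 0 0 -4 100;0 0 0 0 0 -4 100';python3 -m creep '0 0 0 0 0 -4 0;0 0 0 0 0 -4 0;0 0 0 0 0 -4 0;0 0 0 0 0 -3 0;0 0 0 0 0 0 0';python3 -c "
from h import *
plan([.54,.31,.32],74.2)
p,d=snap('top','t5.png');C=cloud('top',d)
q,d2=snap('scene','s5.png');D=cloud('scene',d2)
for n,C in(('top',C),('scene',D)):
    m=(C[...,0]>.36)&(C[...,0]<.6)&(C[...,1]>-.25)&(C[...,1]<-.1)&(C[...,2]>.05)&(C[...,2]<.075)
    P=C[m];print(n,m.sum(),cv2.minAreaRect((P[:,:2]*1000).astype(np.float32)),P[:,2].mean())
cv2.imwrite('pics/v5.png',np.hstack([cv2.resize(p[130:270,140:340],(400,280)),cv2.resize(q[100:240,160:360],(400,280))])[:,:,::-1])"
```

```text
time: 13.95
tool_pos: [0.4735, -0.1687, 0.1855]
orientation: [0.016, 1.0, 0.001, -0.009]
force: [0.8, -0.6, 0.0]
grip_width: 0.0854
time: 14.37
tool_pos: [0.4771, -0.1692, 0.3513]
orientation: [0.016, 1.0, -0.002, -0.003]
force: [1.0, -1.2, -0.6]
grip_width: 0.0258
t 14.37 turn [-0.05 -0.05  2.79] shift [-4.74 48.11  2.93] pos [ 0.4771 -0.1692  0.3513] w 0.0258 F [ 1.  -1.2 -0.6] j [-0.34  0.21  0.1   1.47 -0.01 -0.31]
top 631 ((478.88153076171875, -171.08287048339844), (53.312171936035156, 154.28880310058594), 88.21862030029297) 0.05894939194900477
scene 1074 ((482.1803894042969, -171.72235107421875), (51.982940673828125, 154.70494079589844), 87.94084930419922) 0.0601858117410422
```

View pics/v5.png

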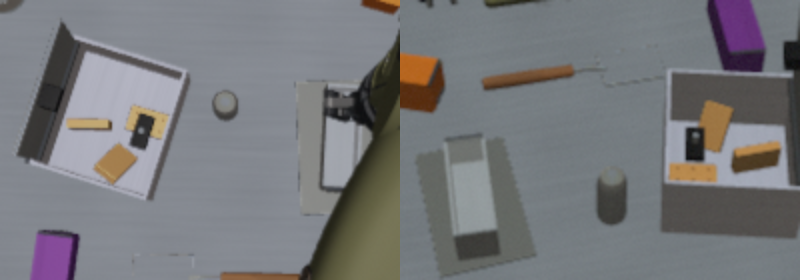

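Caddy upright and empty on its mat; three biscuits low in the bin (top crop (90,124), (148,122), (115,162)), well below the rim. Next I go over the lid to its outer side.

```bash
python3 -m creep '0 0 0 -0.4 3 0 0;0 0 0 -0.4 4 0 0;0 0 0 -0.4 4 0 0;0 0 0 -0.4 4 0 0;0 0 0 -0.4 4 0 0';python3 -m creep '0 0 0 -0.4 4 0 0;0 0 0 -0.4 4 0 0;0 0 0 -0.4 4 0 0;0 0 0 -0.4 4 0 0;0 0 0 -0.4 4 0 0';python3 -m creep '0 0 0.9 -0.4 4 0 0;0 0 0.9 -0.4 4 0 0;0 0 0.9 -0.4 2 0 0;0 0 0 0 0 0 0';python3 -c "
from h import *
plan([.54,.315,.32],74.2)"
```

```text
time: 14.88
tool_pos: [0.5001, 0.0191, 0.3368]
orientation: [0.025, 1.0, -0.002, -0.012]
force: [1.6, 0.7, 0.2]
grip_width: -0.0001
time: 15.3
tool_pos: [0.5243, 0.2258, 0.3235]
orientation: [0.025, 0.999, -0.005, -0.021]
force: [1.0, -1.1, 0.0]
grip_width: 0.0001
time: 15.63
tool_pos: [0.5437, 0.3348, 0.3088]
orientation: [0.143, 0.989, -0.012, -0.028]
force: [-0.1, -0.6, -0.4]
grip_width: -0.0004
t 15.63 turn [-0.36 -0.59 -0.14] shift [-0.16 -2.04 -1.06] pos [0.5437 0.3348 0.3088] w -0.0004 F [-0.1 -0.6 -0.4] j [0.54 0.51 0.44 1.56 0.02 0.83]
```

```bash
python3 -m creep '-0.35 -0.6 -0.1 0 -1.5 0.5 0;0 0 0 0 -1.5 3 0;0 0 0 0 -1.5 3 0;0 0 0 0 0 3 0;0 0 0 0 0 0 0';python3 -c "
from h import *
plan([.53,.276,.215],74.2)"
```

```text
time: 16.05
tool_pos: [0.5262, 0.2889, 0.1975]
orientation: [0.134, 0.991, -0.007, -0.006]
force: [-0.6, -0.2, -2.3]
grip_width: 0.0001
t 16.05 turn [-0.17 -0.11  0.07] shift [-0.69 -1.17 -1.74] pos [0.5262 0.2889 0.1975] w 0.0001 F [-0.6 -0.2 -2.3] j [ 0.5   0.42  0.01  1.18 -0.    0.77]
```

```bash
python3 -m creep '-0.2 -0.1 0 -0.7 -0.5 -1.7 0;0 0 0 0 -1.5 0 0;0 0 0 0 -1.5 0 0;0 0 0 0 0 0 0';python3 -c "
from h import *
s=robot.state();B=np.array([.497,.160]);v=s['tool_pos'][:2]-B;print('yb',v@[.272,.962],'xb',v@[.962,-.272]);plan([.53,.276,.215],74.2)"
```

```text
time: 16.38
tool_pos: [0.5228, 0.2487, 0.2174]
orientation: [0.134, 0.991, 0.0, -0.001]
force: [0.3, -0.2, 0.6]
grip_width: -0.0003
yb 0.09235543270615934 xb 0.0007213685617757639
t 16.38 turn [ 0.01 -0.03  0.09] shift [0.03 2.82 0.24] pos [0.5228 0.2487 0.2174] w -0.0003 F [ 0.3 -0.2  0.6] j [ 0.44  0.36 -0.03  1.18  0.    0.71]
```

```bash
python3 -m creep '0 0 0 0 -2 0.2 0;0 0 0 0 -2.2 0.4 0;0 0 0 0 -2 0.6 0;0 0 0 0 0 0 0';python3 -c "
from h import *
s=robot.state();B=np.array([.497,.160]);v=s['tool_pos'][:2]-B;print('yb',v@[.272,.962],'xb',v@[.962,-.272]);plan([.53,.276,.215],74.2)"
```

```text
time: 16.72
tool_pos: [0.5125, 0.1917, 0.2145]
orientation: [0.133, 0.991, 0.01, 0.006]
force: [-0.5, 1.0, 0.2]
grip_width: 0.0
yb 0.034678849928324436 xb 0.00625499095976912
t 16.72 turn [0.24 0.11 0.1 ] shift [0.53 8.6  0.12] pos [0.5125 0.1917 0.2145] w 0.0 F [-0.5  1.   0.2] j [ 0.35  0.29 -0.14  1.12  0.01  0.62]
```

```bash
python3 -m creep '0.2 0.1 0 0.3 -1.8 1.0 0;0 0 0 0 -1.8 1.4 0;0 0 0 0 -1.4 1.5 0;0 0 0 0 -1 1.5 0;0 0 0 0 0 0 0';python3 -c "
from h import *
s=robot.state();B=np.array([.497,.160]);v=s['tool_pos'][:2]-B;print('yb',v@[.272,.962],'xb',v@[.962,-.272]);plan([.484,.113,.09],74.2)"
```

```text
time: 17.13
tool_pos: [0.5043, 0.1412, 0.1712]
orientation: [0.132, 0.991, 0.012, 0.011]
force: [-1.1, 1.3, 1.5]
grip_width: 0.0
yb -0.016126343407158912 xb 0.012150994228587047
t 17.13 turn [0.31 0.22 0.12] shift [ 1.37 -3.47  8.  ] pos [0.5043 0.1412 0.1712] w 0.0 F [-1.1  1.3  1.5] j [ 0.26  0.27 -0.29  0.98  0.01  0.53]
```

```bash
python3 -m creep '0.3 0.2 0 1.2 -1.2 1.2 0;0 0 0 0 -1.2 1.3 0;0 0 0 0 -0.8 1.5 0;0 0 0 0 -0.4 1.5 0;0 0 0 0 0 0 0';python3 -c "
from h import *
s=robot.state();B=np.array([.497,.160]);v=s['tool_pos'][:2]-B;print('yb',v@[.272,.962],'xb',v@[.962,-.272]);plan([.484,.113,.09],74.2)"
```

```text
time: 17.55
tool_pos: [0.4962, 0.1172, 0.1263]
orientation: [0.131, 0.991, 0.008, 0.011]
force: [-1.3, -0.9, 2.3]
grip_width: 0.0002
yb -0.04136608127333442 xb 0.010906057706036545
t 17.55 turn [0.21 0.23 0.14] shift [ 1.15 -0.79  3.6 ] pos [0.4962 0.1172 0.1263] w 0.0002 F [-1.3 -0.9  2.3] j [ 0.23  0.29 -0.39  0.87  0.01  0.49]
```

```bash
python3 -m creep '0.2 0.2 0 1.1 -0.6 1 0;0 0 0 0.3 -0.3 1 0;0 0 0 0 0 0.8 0;0 0 0 0 0 0.5 0;0 0 0 0 0 0 0';python3 -c "
from h import *
plan([.484,.113,.09],74.2)"
```

```text
time: 17.97
tool_pos: [0.4907, 0.1162, 0.1015]
orientation: [0.131, 0.991, 0.002, 0.01]
force: [-1.0, -1.6, 2.1]
grip_width: -0.0
t 17.97 turn [0.08 0.21 0.16] shift [ 0.58 -0.49  1.13] pos [0.4907 0.1162 0.1015] w -0.0 F [-1.  -1.6  2.1] j [ 0.23  0.31 -0.44  0.81 -0.    0.5 ]
```

Now press past the latch point, then release slowly.

```bash
python3 -m creep '0 0.2 0 0.5 -0.4 0.6 0;0 0 0 0 0 0.6 0;0 0 0 0 0 0.4 0;0 0 0 0 0 0 0';python3 -c "
from h import *
plan([.484,.113,.09],74.2)"
```

```text
time: 18.3
tool_pos: [0.49, 0.116, 0.0899]
orientation: [0.13, 0.991, 0.006, 0.005]
force: [-1.1, -1.6, 3.0]
grip_width: 0.0003
t 18.3 turn [0.14 0.1  0.17] shift [ 0.5  -0.44 -0.02] pos [0.49   0.116  0.0899] w 0.0003 F [-1.1 -1.6  3. ] j [ 0.23  0.32 -0.45  0.79  0.01  0.49]
```

```bash
python3 -m creep '0 0 0 0 0 0.15 0;0 0 0 0 0 0 0'; python3 -m creep '0 0 0 0 0 -1 0;0 0 0 0 0 -1.5 0;0 0 0 0 0 -2 0;0 0 0 0 0 -3 0;0 0 0 0 0 -3 0'; python3 -m creep '0 0 0 0 -3 -2 0;0 0 0 0 -4 0 0;0 0 0 0 -4 0 0;0 0 0 0 -4 0 0;0 0 0 0 0 0 0'; python3 -m creep '0 0 0 0 0 0 0;0 0 0 0 0 0 0;0 0 0 0 0 0 0;0 0 0 0 0 0 0;0 0 0 0 0 0 0'
python3 - <<'E'
from h import *
p,d=snap('top');C=cloud('top',d);q,d2=snap('scene');D=cloud('scene',d2)
for c in(C,D):
    v=c[...,:2]-[.497,.160];y=v@[.272,.962];x=v@[.962,-.272]
    m=(abs(x)<.08)&(abs(y)<.075);print(m.sum(),np.percentile(c[m][:,2],[1,50,99]))
for n,(g,o) in {'top':(C,'top0.npy'),'scene':(D,'scene0.npy')}.items():
    for q0 in('shaker','bowl','jar','squeeze_bottle','caddy'):
        for o1 in robot.outline_of(q0,n)[:3]: print(n,q0,round(o1['score'],2),np.median(g[o1['pixels']],0).round(3))
cv2.imwrite('pics/v6.png',np.hstack([cv2.resize(p[60:280,100:400],(400,293)),cv2.resize(q[60:280,100:400],(400,293))])[:,:,::-1])
E
```

```text
time: 18.47
tool_pos: [0.4903, 0.1162, 0.0901]
orientation: [0.13, 0.991, 0.006, 0.005]
force: [-1.1, -0.7, 2.1]
grip_width: 0.0001
time: 18.88
tool_pos: [0.486, 0.1157, 0.1922]
orientation: [0.13, 0.992, 0.005, -0.001]
force: [1.3, -0.0, 0.0]
grip_width: -0.0001
time: 19.3
tool_pos: [0.4566, -0.0304, 0.2195]
orientation: [0.126, 0.992, 0.008, 0.01]
force: [-0.5, -0.4, -0.4]
grip_width: 0.0001
time: 19.72
tool_pos: [0.4583, -0.0293, 0.2194]
orientation: [0.127, 0.992, 0.009, 0.011]
force: [-0.8, -0.2, -0.0]
grip_width: 0.0001
3092 [0.09292353 0.10024419 0.10560529]
2959 [0.09640384 0.10165539 0.10588713]
top shaker 0.24 [0.494 0.162 0.1  ]
top bowl 0.79 [ 0.763 -0.023  0.023]
top jar 0.75 [0.686 0.333 0.106]
top squeeze_bottle 0.8 [ 0.615 -0.374  0.112]
top squeeze_bottle 0.23 [ 0.476 -0.17   0.059]
top caddy 0.78 [ 0.474 -0.169  0.059]
top caddy 0.76 [ 0.746 -0.243  0.056]
top caddy 0.6 [ 0.25  -0.256  0.056]
scene shaker 0.57 [ 0.537 -0.003  0.053]
scene bowl 0.94 [ 0.739 -0.02   0.024]
scene jar 0.96 [0.716 0.328 0.086]
scene squeeze_bottle 0.6 [ 0.644 -0.381  0.102]
scene caddy 0.91 [ 0.262 -0.262  0.053]
scene caddy 0.76 [ 0.769 -0.247  0.057]
scene caddy 0.72 [ 0.506 -0.173  0.06 ]
```

View pics/v6.png

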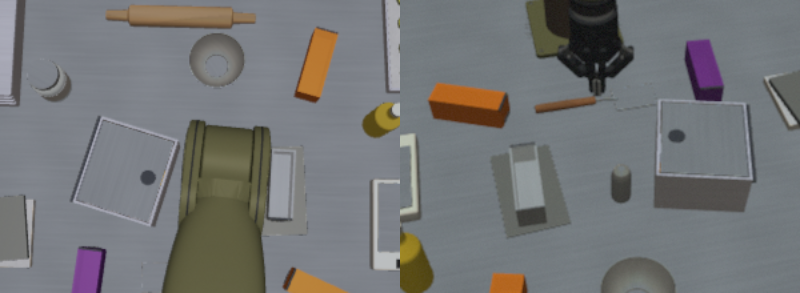

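The lid is flush (disc at (148,178) top, (677,135) scene), the caddy is empty on its mat, and the bystanders have not moved. One last lid check, then I hand in.

```bash
python3 -m creep '0 0 0 0 0 0 0;0 0 0 0 0 0 0;0 0 0 0 0 0 0;0 0 0 0 0 0 0;0 0 0 0 0 0 0'; python3 - <<'E'
from h import *
p,d=snap('scene');c=cloud('scene',d);v=c[...,:2]-[.497,.160];y=v@[.272,.962];x=v@[.962,-.272]
m=(abs(x)<.08)&(abs(y)<.075);z=np.percentile(c[m][:,2],[1,50,99]);print(z)
if z[2]<.112: print(robot.finish_job())
E
```

```text
time: 20.73
tool_pos: [0.4579, -0.0307, 0.2197]
orientation: [0.128, 0.992, 0.009, 0.011]
force: [0.0, -0.4, 0.4]
grip_width: -0.0003
[0.09579247 0.10176045 0.10583418]
the job is handed in; nothing more can be done
None
```

The refill is done and handed in at about 20.8 s of the 72 s allowed.

- **Lid opened:** I pressed the disc about 10 mm below flush, and the pictures and depth showed the lid fully open.
- **Biscuits in:** I tipped the caddy over the bin to about 47–48°. The pictures show all three biscuits low in the bin, and the wrist force dropped to match an empty caddy.
- **Caddy back:** It stands upright and empty on its mat, let go, within about 4 mm of where it started.
- **Lid shut:** I pushed it down past the latch and let go. It measured flush twice (about 0.10 m, all round), the second time more than 1.5 s after letting go.
- **Bystanders:** The bowl, jar, bottle, shaker and the orange look-alikes look unmoved. I saw the purple one only in the pictures.

In the last top view the network reported the lid as the shaker, but with a low score. The scene camera shows the shaker in its place. No other check failed.

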